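# Nudge a slide carrier home against the hidden stop of a slide reader

## Robot

A 7-joint arm with a two-finger parallel gripper is mounted at the origin on the work surface. World frame = base frame: x ahead of the robot, y to its left, z up, the work surface at z = 0. Lengths are in m, angles in rad, forces in N, time in s.
With the tool pointing down it reaches from about 0.4 to 0.875 m from the base axis. Payload 19.3 kg.
Tool frame: the origin (TCP) lies midway between the tips of the shut fingers; the grasp point (between the pads) lies bot.grip_point_offset behind it (bot.grip_point_offset is the distance from the TCP to the grasp point, in m); z points along the fingers, y is the direction in which the jaws open and shut (so a half turn about z gives the same grasp; the last joint's range is limited). The gripper opens to 85 mm and grips with 20 to 120 N. Pads are 22 mm wide; open, the fingers measure 114 mm over their backs; the gripper's body (76 mm by 85 mm) begins 54 mm behind the grasp point. The pads swing forward as they close: fully open they stand 13 mm farther back than shut.
Start: joints at [-1.359, 0.521, -0.036, 1.599, 0.021, 1.021, -0.113], TCP at [0.174, 0.6, 0.231] pointing down, gripper open.
Joint ranges: [-2.91, 2.91], [-0.3, 2.13], [-1.5, 1.42], [0.17, 2.43], [-1.26, 4.41], [0.16, 1.93], [-2.52, 2.52]. Speed limits (rad/s): [1.89, 1.89, 2.39, 2.39, 3.01, 3.01, 3.01].

## Interface

Orientations are given as [roll, pitch, yaw] about the fixed x, y, z axes, in that order (R = Rz(yaw) Ry(pitch) Rx(roll)).
In Python, from workcell import bot gives the robot as it stands.
- The arm moves only by the tool servo_tool, never from a script. Its argument "rows" is a list that holds one entry, the list of rows, each a list of 6 numbers: the shift along the tool's x, y, z in cm, then the turn, a rotation vector about the tool's x, y, z in degrees. A call has 1 to 5 rows; each row shifts and turns the commanded pose from where the row before left it, along the tool's axes as they then stand; what a row does not reach is not made up. A row lasts 1/8 s, in which the tool goes at most 62.5 mm and 10.7 degrees, less where a joint would pass 70% of its speed; a pose out of reach is approached as far as the arm can. A call is refused whole if a number of a shift passes 6.25 or a number of a turn 10.7, either way. A call with a gripper value outside its range is refused whole. "grip" is the opening, from -1 (shut) to 1 (fully open), so that 0 is half open, set as the call begins (left out, the last holds). The fingers move at their own pace and stop on an object; "squeeze" is the grip in N (left out, the last holds). Time passes only in rows, so rows that do not move let the fingers close. It gives the time, the measured TCP pose, the force and the opening at its end, in the units of the state.
- bot.observe(): the state, without advancing time (a new reading comes with each control period).
- bot.grab_frame(name): name is "scene" or "side" or "wrist"; returns a dict with "image" (384x512x3 uint8, red, green, blue), "K" (3x3 intrinsics, pixels), "R" (3x3) and "t" (3): a world point X has camera coordinates R X + t; the wrist camera has in their place "mount" (4x4, takes a point from camera to tool coordinates, whose origin is the TCP and whose axes are the flange's). Camera axes: x right, y down, z forward; pixel columns grow to the right and rows downward; lengths in m; the calibration is good to about 2 mm. A picture is of the moment at which its call begins: read the wrist's pose just before it. There is no depth.
- bot.job_done(): hands the job in, once; it reports no verdict.
The state is a dict: "clock": time; "qpos": joint angles; "qd": joint speeds; "joint_efforts": joint torques, N m; "position": TCP position; "tool_rot": TCP orientation; "force": force on the tool from outside, world axes, zero at the start; "moment": the same for the moment, N m; "grip_width": finger opening in m.
Only numpy, scipy, OpenCV 4.12 (cv2) and the standard library are available. Lean on these libraries where they do the work, as an engineer would, in place of code of your own. Each camera call takes 0.05 s, during which the arm holds its last target.

## Task

Take the pusher from its mat and use it to nudge the slide carrier gently along the guides into the reader until it rests against the stop hidden inside, without shoving the stop back and without touching the carrier with the gripper. Then stand the pusher back upright on its mat, let go of it, and leave the other things on the bench alone.

Things in the scene. Friction and masses are not known exactly. Their poses are not given: they have to be found in the camera images.
- reader: Slide reader fixed to the bench: a cream hood 200 mm long, 160 wide, 110 high, on a grey base plate 12 thick that sticks out 140 in front as an apron. Origin: on the bench under the centre of the bay's mouth (hood's front face); +x points level into the bay, z up. Two rails 12 wide, 53 apart, tops 24 above the bench, run along x from 90 before the mouth into the bay.
- bay_mouth (a point): Centre of the bay's mouth at floor level, 12 above the bench (same axes as the reader). The bay is a tunnel 53 wide and 30 high. A stop block, 24 wide, is hidden in it, its face 95 to 130 mm inside the mouth, different every time: it can only be felt. Only friction holds it: pressed with more than about 4 N it slips back for good; it does not spring.
- carrier: Loose black slide carrier holding a glass slide, 80 long (x), 50 wide (y), 14 high, about 0.06 kg. Origin: centre of its underside. It lies on the apron between the rails (1.5 mm play each side), partly under or just outside the hood, its +x towards the bay; its rear face is 40 mm behind the origin. It slides with under 0.6 N of friction.
- pusher: Loose L-shaped pusher, 0.14 kg, standing on its foot: an aluminium foot 130 long, 30 wide, 10 high, and an upright grey handle, 20 x 20 square, reaching up to 120 above the foot's underside. Origin: on the foot's underside below the handle's centre; +x points along the foot to its nose (sizes in mm), z up along the handle. The foot reaches from 20 behind to 110 in front of the origin.
- pusher_nose (a point): Centre of the pusher's flat front face, 110 in front of the pusher's origin and 5 above the foot's underside. Same axes as the pusher.
- pusher_mid (a point): Centre of the underside of the pusher's foot, 45 in front of the pusher's origin. Same axes as the pusher.
- mat: Black rubber mat fixed to the bench, 180 (x) by 100 (y), 4 thick. Origin: centre of its underside. The pusher stands on it at the start, roughly along its x.
- strip_tub: Bystander: round black tub with a cap, 48 across, 105 high. Origin: centre of its underside.
- dropper: Bystander: small white dropper bottle, 25 across, 72 high. Origin: centre of its underside.
- test_cassette: Bystander: flat white test cassette, 70 x 21 x 6. Origin: centre of its underside.
Things that resemble listed ones, but are neither listed nor needed, are in the scene too. There is more than one size of the pusher; the one meant has the size given above.

How it is judged:
On the way, in this order (a step that is already met when the one before it is completed fails the run):
1. the pusher, held in the gripper, pushes on the carrier (contact force between pusher and carrier above 0.2 N and contact force between the fingers and pusher above 1 N).
2. the carrier meets the stop inside the reader (gap under 1.5 mm) (x of stop_block in the frame of carrier below 0.0495 m), for 0.1 s.
At the end, for the whole second after the job is handed in: The carrier rests against the stop inside the reader (gap under 1.5 mm); the pusher stands upright (within 0.06 rad), at rest, on the mat (the middle of its foot within 70 mm along and 50 mm across the mat's centre, its underside within 4 mm of the mat's top) (x of stop_block in the frame of carrier below 0.0495 m and linear speed of each of carrier, pusher below 0.01 m/s and height (world z) of pusher between 0.002 and 0.008 m and angle between pusher's own z axis and vertical below 0.06 rad and x of pusher_mid in the frame of mat between -0.07 and 0.07 m and y of pusher_mid in the frame of mat between -0.05 and 0.05 m); the robot touches nothing.
It fails at once if the stop is shoved back by more than 1.5 mm (distance of stop_block from where it was at the start of the episode above 0.0015 m).
It fails at once if the pusher presses on the carrier with more than 10 N (contact force between pusher and carrier above 10 N).
It fails at once if the gripper or arm touches the carrier (contact force between any of the fingers, the arm and carrier above 0.3 N).
It fails at once if a bystander is moved by more than 15 mm (distance of any of strip_tub, dropper, test_cassette from where it was at the start of the episode above 0.015 m).
It also fails if it takes over 67 s, if anything falls off the work surface, if the arm or the gripper's body presses on something with over 40 N, if the wrist force passes 120 N, or if a joint passes its speed limit or range.

## Working session

There is one attempt and no reset: what is moved stays moved. The work goes in short steps, Python scripts to look and compute and a tool call to move; the robot and the scene stay as the last step left them, time stands still between calls to the robot, and variables do not carry over. Pictures are saved under pics/ and viewed, and the job is handed in when it is done.

Besides the shell and the picture viewer there is one more tool, called after ">>>" by a JSON object that holds its "name" and its "arguments". servo_tool: Moves the arm, as the interface text tells. Its arguments: {"type":"object","properties":{"rows":{"type":"array"},"grip":{"type":"number"},"squeeze":{"type":"number"}},"required":["rows"]}

```bash
ls; mkdir -p pics; python3 - <<'E'
from workcell import bot
import cv2
s=bot.observe(); print(s); print(bot.grip_point_offset)
for n in ("scene","side","wrist"):
    f=bot.grab_frame(n); cv2.imwrite(f"pics/{n}0.png",f["image"][:,:,::-1]); print(n,{k:v for k,v in f.items() if k!="image"})
print(bot.observe()["clock"])
E
```

```text
pics
{'clock': 0.0, 'qpos': array([-1.35920972,  0.52204021, -0.03635682,  1.59999525,  0.02120253,
        1.02109523, -0.11279056]), 'qd': array([-3.40443320e-04, -4.83117116e-04, -7.91853913e-05, -3.03753582e-04,
       -1.30791879e-03,  9.11779245e-05,  2.23266991e-03]), 'joint_efforts': array([-5.37048836e-04, -9.27096319e+01,  1.97959967e+00, -3.69957340e+01,
        1.79781258e-02,  7.84316508e-03,  2.26314839e-06]), 'position': array([0.17372138, 0.60002254, 0.23071365]), 'tool_rot': array([-3.14044175e+00,  6.95074896e-05,  2.85983216e+00]), 'force': array([-0.45502915,  0.03736271,  0.00723533]), 'moment': array([-0.0162355 ,  0.0293487 , -0.04729648]), 'grip_width': 0.08552221465980227}
0.0187
scene {'K': array([[388.68655066,   0.        , 259.15269316],
       [  0.        , 388.68655066, 199.00256127],
       [  0.        ,   0.        ,   1.        ]]), 'R': array([[-0.14810888,  0.98889945, -0.01190087],
       [ 0.76140624,  0.10634094, -0.63949366],
       [-0.63112938, -0.10377609, -0.76870425]]), 't': array([ 0.23283573, -0.41208519,  1.40928175])}
side {'K': arra
[... 177 characters left out ...]
-0.31874859, -0.00146013],
       [-0.16731807, -0.49363149, -0.85342405],
       [ 0.27130695,  0.8091522 , -0.52121517]]), 't': array([-0.64265944,  0.06350015,  0.94053158])}
wrist {'K': array([[307.80039532,   0.        , 252.41023363],
       [  0.        , 307.80039532, 193.39864952],
       [  0.        ,   0.        ,   1.        ]]), 'mount': array([[ 2.88222603e-04, -9.51321750e-01, -3.08199359e-01,
         8.04017812e-02],
       [ 9.99999862e-01,  4.09436830e-04, -3.28630141e-04,
        -5.79371139e-04],
       [ 4.38821169e-04, -3.08199222e-01,  9.51321737e-01,
        -1.43224692e-01],
       [ 0.00000000e+00,  0.00000000e+00,  0.00000000e+00,
         1.00000000e+00]])}
0.15
```

View pics/scene0.png

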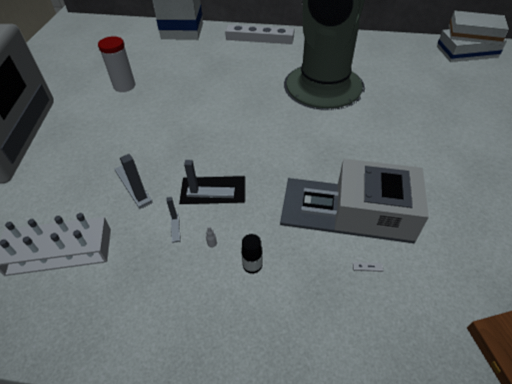

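View pics/side0.png

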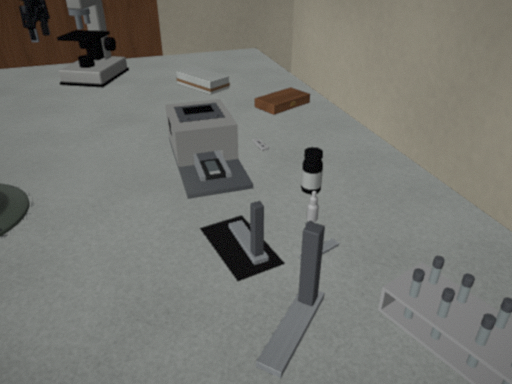

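View pics/wrist0.png

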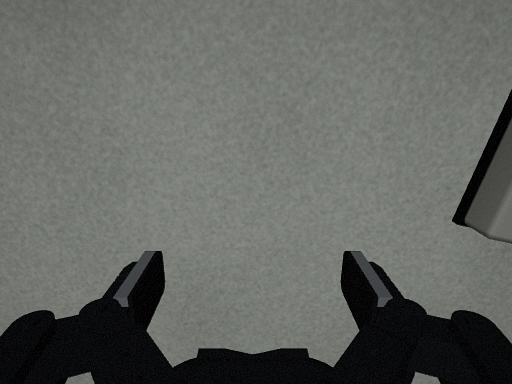

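The scene view shows the pusher on the black mat at about (212,190), with a larger look-alike at (133,185) and a smaller one at (173,220). The reader is at (350,200) with its mouth facing left, and the carrier on its apron at about (320,201). The tub is at (252,253), the dropper at (211,237) and the cassette at (368,267). Next I'll zoom in.

```bash
cat > h.py <<'E'
import numpy as np, cv2
from workcell import bot
from scipy.spatial.transform import Rotation as Ro
def cams():
    out={}
    for n in ("scene","side"):
        f=bot.grab_frame(n); out[n]=f
    return out
def ray(f,uv):
    d=np.linalg.inv(f["K"])@np.array([uv[0],uv[1],1.]); R=f["R"]; c=-R.T@f["t"]; return c,R.T@d
def plane(f,uv,z):
    c,d=ray(f,uv); return c+d*(z-c[2])/d[2]
def proj(f,X):
    p=f["R"]@np.asarray(X,float)+f["t"]; q=f["K"]@p; return q[:2]/q[2]
def tri(*fu):
    A=np.zeros((3,3)); b=np.zeros(3)
    L=[]
    for f,uv in fu:
        c,d=ray(f,uv); d=d/np.linalg.norm(d); P=np.eye(3)-np.outer(d,d); A+=P; b+=P@c; L.append((c,P))
    X=np.linalg.solve(A,b); return X,[np.linalg.norm(P@(X-c)) for c,P in L]
def wrist(s=None):
    s=s or bot.observe(); f=bot.grab_frame("wrist")
    T=np.eye(4); T[:3,:3]=Ro.from_euler("xyz",s["tool_rot"]).as_matrix(); T[:3,3]=s["position"]
    C=T@f["mount"]; f["R"]=C[:3,:3].T; f["t"]=-C[:3,:3].T@C[:3,3]; return f
E
python3 - <<'E'
import cv2
a=cv2.imread("pics/scene0.png")[145:245,165:435]; b=cv2.imread("pics/side0.png")[90:290,150:290]
cv2.imwrite("pics/scene0z.png",cv2.convertScaleAbs(cv2.resize(a,None,fx=2.96,fy=2.96,interpolation=cv2.INTER_CUBIC),alpha=1.3,beta=20))
cv2.imwrite("pics/side0z.png",cv2.convertScaleAbs(cv2.resize(b,None,fx=3,fy=3,interpolation=cv2.INTER_CUBIC),alpha=1.3,beta=20))
E
```

```text
(no output)
```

View pics/scene0z.png

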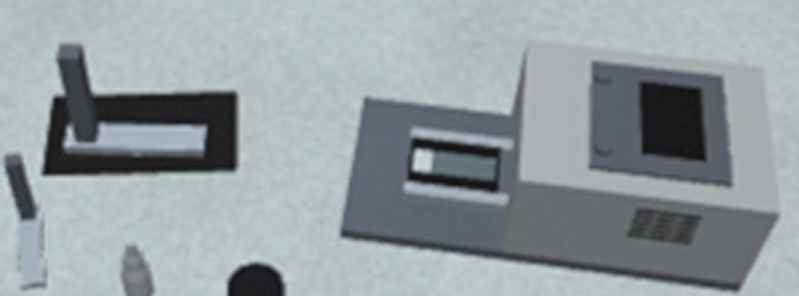

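View pics/side0z.png

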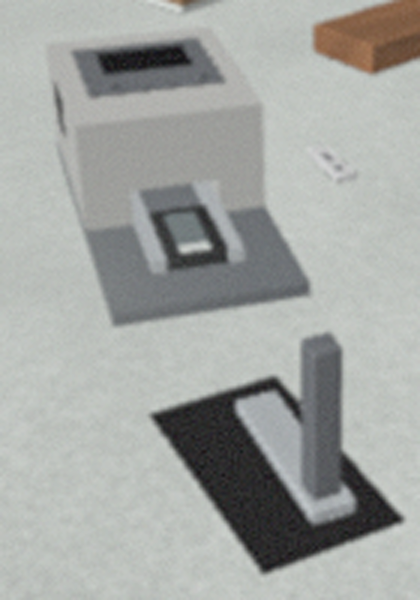

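```bash
python3 - <<'E'
from h import *
F=cams()
S=lambda u,v:(u/2.96+165-.33,v/2.96+145-.33)
D=lambda u,v:(u/3+150-.33,v/3+90-.33)
P={"mat-+":((237,92),(152,414)),"mat++":((238,169),(275,378)),"mat+-":((43,174),(403,519)),"mat--":((55,94),(265,573)),
"apron front lowx":((365,98),(113,324)),"apron front highx":((342,236),(308,294)),"hood top front lowx":((528,45),(76,128)),"hood top front highx":((513,186),(262,104)),
"handle top ctr":((71,48),(322,342)),"nose top lowx":((207,126),(236,404)),"nose top highx":((206,154),(270,390)),
"rail end lowx top":((412,131),(155,270)),"rail end highx":((405,189),(239,262)),"carr rear lowx":((410,142),(170,265)),"carr rear highx":((407,184),(226,262)),
}
for k,(a,b) in P.items():
    X,r=tri((F["scene"],S(*a)),(F["side"],D(*b))); print(k,(X*1000).round(1),(np.array(r)*1000).round(1))
E
```

```text
mat-+ [ 486.8 -205.7    3.5] [1.9 1.9]
mat++ [ 581.5 -188.7    1.9] [2.4 2.4]
mat+- [ 612.1 -364.8    3.4] [1.3 1.3]
mat-- [ 515.3 -381.8    3.8] [3.2 3.2]
apron front lowx [482.  -82.1   5.7] [3.7 3.7]
apron front highx [642.3 -84.6   1.3] [1.3 1.3]
hood top front lowx [489.9  59.7 107.5] [0.4 0.4]
hood top front highx [649.3  51.  108.7] [2.1 2.1]
handle top ctr [ 568.5 -331.8  125.6] [2.7 2.7]
nose top lowx [ 542.4 -224.6   12.4] [2.3 2.3]
nose top highx [ 571.8 -218.    11. ] [0.8 0.8]
rail end lowx top [527.7 -33.7  18.1] [2.6 2.6]
rail end highx [596.2 -35.6  15. ] [4.2 4.2]
carr rear lowx [541.1 -34.   19.5] [1.4 1.4]
carr rear highx [587.4 -33.3  14. ] [2.3 2.3]
```

The triangulated sizes and heights match the listed pusher: handle top at 126 mm, foot nose about 111 mm from the handle, and mat 178 x 97. I'll now move the wrist camera over the apron.

>>> {"name": "servo_tool", "arguments": {"rows": [[[-3.45, -3.23, -0.44, 0, 0, 0], [-3.45, -3.23, -0.44, 0, 0, 0], [-3.45, -3.23, -0.44, 0, 0, 0], [-3.45, -3.23, -0.44, 0, 0, 0], [-3.45, -3.23, -0.44, 0, 0, 0]]]}}

```text
clock: 0.88
position: [0.2952, 0.3958, 0.2535]
tool_rot: [3.141, 0.0, 2.86]
force: [0.0, -0.2, 0.4]
grip_width: 0.0855
```

>>> {"name": "servo_tool", "arguments": {"rows": [[[-3.45, -3.23, -0.44, 0, 0, 0], [-3.45, -3.23, -0.44, 0, 0, 0], [-3.45, -3.23, -0.44, 0, 0, 0], [-3.45, -3.23, -0.44, 0, 0, 0], [-3.45, -3.23, -0.44, 0, 0, 0]]]}}

```text
clock: 1.5
position: [0.416, 0.1927, 0.2756]
tool_rot: [3.141, 0.0, 2.86]
force: [1.0, 1.0, -0.2]
grip_width: 0.0851
```

>>> {"name": "servo_tool", "arguments": {"rows": [[[-3.45, -3.23, -0.44, 0, 0, 0], [-3.45, -3.23, -0.44, 0, 0, 0], [-3.45, -3.23, -0.44, 0, 0, 0], [-3.45, -3.23, -0.44, 0, 0, 0], [-3.45, -3.23, -0.44, 0, 0, 0]]]}}

```text
clock: 2.12
position: [0.5368, -0.0103, 0.2975]
tool_rot: [3.141, 0.0, 2.86]
force: [-0.1, 1.4, 0.6]
grip_width: 0.0855
```

>>> {"name": "servo_tool", "arguments": {"rows": [[[-3.45, -3.23, -0.44, 0, 0, 0], [0, 0, 0, 0, 0, -7], [0, 0, 0, 0, 0, -7], [0, 0, 0, 0, 0, 0], [0, 0, 0, 0, 0, 0]]]}}

```text
clock: 2.75
position: [0.5602, -0.0496, 0.3017]
tool_rot: [3.142, -0.0, 3.101]
force: [0.6, -0.6, 0.1]
grip_width: 0.0854
```

```bash
cat > shot.py <<'E'
import sys,pickle
from h import *
s=bot.observe(); f=wrist(s); n=sys.argv[1]
cv2.imwrite(f"pics/{n}.png",f["image"][:,:,::-1]); pickle.dump(f,open(f"pics/{n}.pkl","wb"))
print(s["clock"],s["position"].round(4),np.degrees(s["tool_rot"]).round(2),s["force"].round(2),s["grip_width"])
im=f["image"][:,:,::-1]
cv2.imwrite(f"pics/{n}z.png",cv2.convertScaleAbs(cv2.resize(im,(800,600),interpolation=cv2.INTER_CUBIC),alpha=1.4,beta=15))
E
python3 shot.py w1
```

```text
2.75 [ 0.5602 -0.0496  0.3017] [180.    -0.   177.69] [ 0.6  -0.61  0.05] 0.08536810832097398
```

View pics/w1z.png

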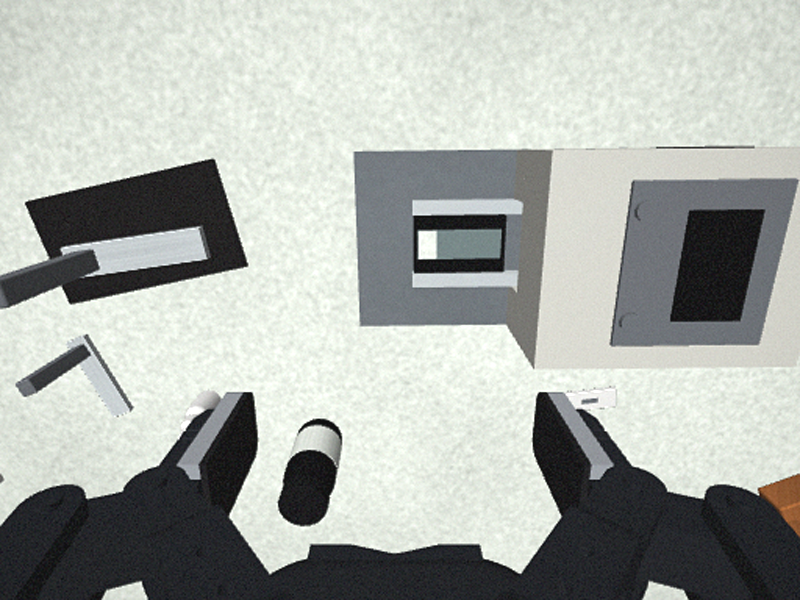

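```bash
python3 - <<'E'
import cv2
im=cv2.imread("pics/w1.png")
def z(n,r,c,k): cv2.imwrite(n,cv2.convertScaleAbs(cv2.resize(im[r[0]:r[1],c[0]:c[1]],None,fx=k,fy=k,interpolation=cv2.INTER_CUBIC),alpha=1.4,beta=15))
z("pics/w1a.png",(85,225),(215,365),4)
z("pics/w1b.png",(90,200),(0,170),4)
E
```

```text
(no output)
```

View pics/w1a.png

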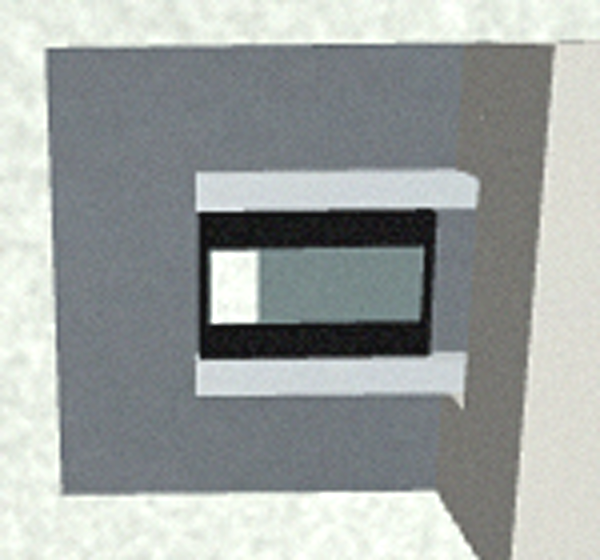

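>>> {"name": "servo_tool", "arguments": {"rows": [[[0, -5.5, 0, 0, 0, -2], [0, -5.5, 0, 0, 0, -2], [0, -5.5, 0, 0, 0, -2], [0, -5.5, 0, 0, 0, -2], [0, -5.5, 0, 0, 0, 0]]]}}

```text
clock: 3.42
position: [0.5692, -0.3257, 0.3019]
tool_rot: [-3.142, 0.0, -3.04]
force: [-0.6, -0.6, 0.4]
grip_width: 0.085
```

>>> {"name": "servo_tool", "arguments": {"rows": [[[0, 0, 0, 0, 0, 0], [0, 0, 0, 0, 0, 0], [0, 0, 0, 0, 0, 0]]]}}

```text
clock: 3.8
position: [0.5696, -0.3227, 0.3019]
tool_rot: [3.141, 0.0, -3.038]
force: [0.5, -0.2, 0.0]
grip_width: 0.0853
```

```bash
python3 shot.py w2; python3 - <<'E'
import cv2
im=cv2.imread("pics/w2.png")
E
```

```text
3.8 [ 0.5696 -0.3227  0.3019] [ 1.7998e+02  2.0000e-02 -1.7407e+02] [ 0.52 -0.25  0.04] 0.08528823514507114
```

View pics/w2z.png

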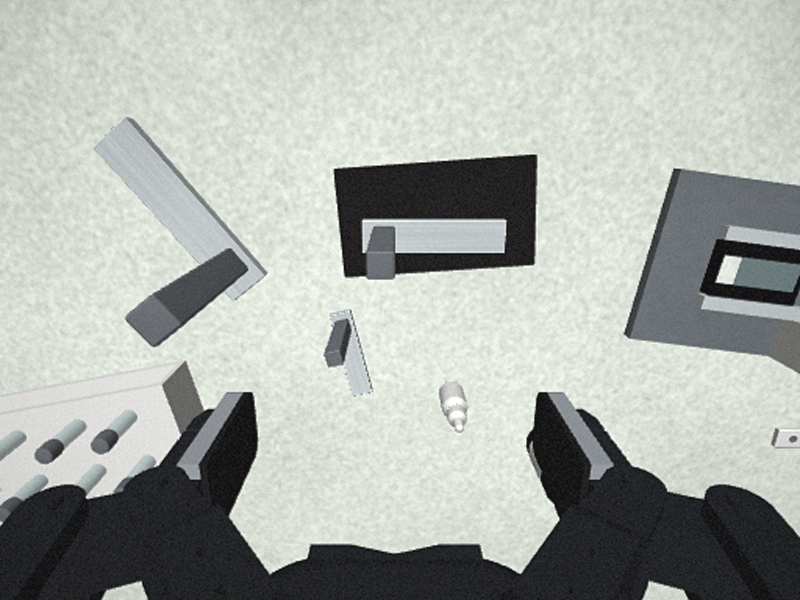

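```bash
python3 - <<'E'
import cv2
im=cv2.imread("pics/w2.png")
def z(n,r,c,k): cv2.imwrite(n,cv2.convertScaleAbs(cv2.resize(im[r[0]:r[1],c[0]:c[1]],None,fx=k,fy=k,interpolation=cv2.INTER_CUBIC),alpha=1.4,beta=15))
z("pics/w2a.png",(90,190),(205,355),5)
E
```

```text
(no output)
```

View pics/w2a.png

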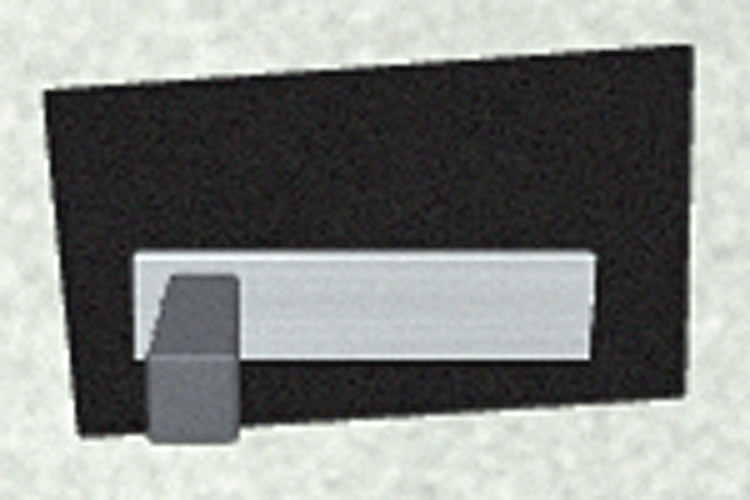

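View pics/w1b.png

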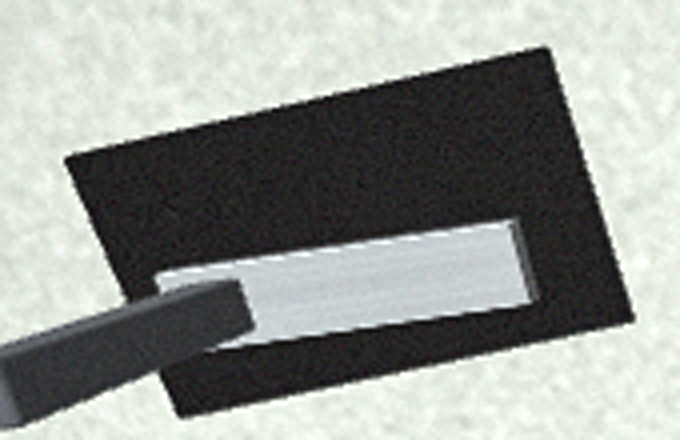

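```bash
python3 - <<'E'
from h import *
import pickle
f1=pickle.load(open("pics/w1.pkl","rb")); f2=pickle.load(open("pics/w2.pkl","rb"))
A=lambda u,v:(u/5+205-.4,v/5+90-.4)
B=lambda u,v:(u/4-.375,v/4+90-.375)
C=lambda u,v:(u/4+215-.375,v/4+85-.375)
p=lambda k,X:print(k,(np.asarray(X)*1000).round(1))
def rep(k,pts,z,fn,f):
    X=np.array([plane(f,fn(*q),z) for q in pts]); p(k,X); p(" ctr",X.mean(0)); return X
for k,a,b in (("nose low",(596,254),(513,220)),("nose high",(590,358),(536,300)),("rear low",(134,252),(155,273)),("mat",(693,46),(548,47)),("mat",(45,92),(66,157)),("mat",(685,397),(634,320)),("mat",(80,436),(182,417))):
    X,r=tri((f2,A(*a)),(f1,B(*b))); p(k,X)
X=rep("foot z14",[(134,252),(596,254),(590,358),(134,358)],.014,A,f2)
d=(X[1]+X[2]-X[0]-X[3])/2; print("L",np.linalg.norm(d),"ang",np.degrees(np.arctan2(d[1],d[0])), "W",np.linalg.norm(X[0]-X[3])); u=d/np.linalg.norm(d); print("origin from rear",(X[0]+X[3])/2+.02*u,"from nose",(X[1]+X[2])/2-.11*u)
rep("handle top z124",[(150,355),(240,355),(240,440),(150,440)],.124,A,f2)
M=rep("mat w2",[(45,92),(693,46),(685,397),(80,436)],.004,A,f2)
d=(M[1]+M[2]-M[0]-M[3])/2; print("ang",np.degrees(np.arctan2(d[1],d[0])),np.linalg.norm(d))
R=rep("apron w1 z12",[(47,49),(60,493)],.012,C,f1)
d=R[1]-R[0]; print("front edge ang-> reader x",np.degrees(np.arctan2(d[1],d[0]))+90,np.linalg.norm(d))
Q=rep("rails start: outerlow, innerlow, innerhigh, outerhigh z24",[(196,172),(196,210),(196,357),(196,396)],.024,C,f1)
Q=rep("rail inner edges at mouth z24",[(478,208),(466,352)],.024,C,f1)
Q=rep("carrier top z26 rl,fl,fh,rh",[(199,211),(436,211),(430,354),(202,358)],.026,C,f1)
d=(Q[1]+Q[2]-Q[0]-Q[3])/2; print("ang",np.degrees(np.arctan2(d[1],d[0])),np.linalg.norm(d))
Q=rep("hood bottom z12",[(460,49)],.012,C,f1)
E
```

```text
nose low [ 541.1 -224.9   10.9]
nose high [ 570.4 -221.4   10.8]
rear low [ 554.  -353.8   13.7]
mat [ 483.4 -206.4    2.9]
mat [ 513.8 -382.6    2.7]
mat [ 580.7 -189.6    3.2]
mat [ 611.4 -365.9    2.1]
foot z14 [[ 553.7 -353.8   14. ]
 [ 540.9 -225.6   14. ]
 [ 570.2 -222.2   14. ]
 [ 583.6 -351.3   14. ]]
 ctr [ 562.1 -288.2   14. ]
L 0.12934749947159557 ang 95.81772473387717 W 0.03005000652935392
origin from rear [ 0.56664851 -0.33268726  0.014     ] from nose [ 0.56671465 -0.3333364   0.014     ]
handle top z124 [[ 558.6 -342.9  124. ]
 [ 556.7 -323.9  124. ]
 [ 575.2 -322.   124. ]
 [ 577.2 -341.3  124. ]]
 ctr [ 566.9 -332.5  124. ]
mat w2 [[ 513.9 -382.5    4. ]
 [ 483.3 -206.7    4. ]
 [ 580.7 -189.9    4. ]
 [ 610.9 -365.8    4. ]]
 ctr [ 547.2 -286.2    4. ]
ang 99.79532419482128 0.17845114656228045
apron w1 z12 [[482.4 -81.8  12. ]
 [641.3 -87.4  12. ]]
 ctr [561.9 -84.6  12. ]
front edge ang-> reader x 87.97325873331623 0.15902879679587045
rails start: outerlow, innerlow, innerhigh, outerhigh z24 [[523.7 -33.4  24. ]
 [536.4 -33.7  24. ]
 [587.7 -35.2  24. ]
 [602.  -35.6  24. ]]
 ctr [562.5 -34.5  24. ]
rail inner edges at mouth z24 [[539.5  61.8  24. ]
 [589.7  59.7  24. ]]
 ctr [564.6  60.8  24. ]
carrier top z26 rl,fl,fh,rh [[536.5 -32.8  26. ]
 [539.7  47.2  26. ]
 [589.4  46.6  26. ]
 [587.7 -33.2  26. ]]
 ctr [563.3   7.   26. ]
ang 88.22850998568839 0.0799367021418386
hood bottom z12 [[488.   56.7  12. ]]
 ctr [488.   56.7  12. ]
```

The measurements agree:

| Quantity | Measured | Check |
|---|---|---|
| Pusher origin | (0.567, -0.333), heading 95.8° | foot 129 x 30 |
| Reader axis | 88°, through (0.5633, 0.007) | |
| Carrier length | 80 mm | rear face at y = -0.033 |
| Mouth | y ≈ 0.056 | |

In the wrist views the pusher's handle top sits at about (194,395) in the enlarged crop. I'm descending over the handle now.

>>> {"name": "servo_tool", "arguments": {"rows": [[[0.37, -1.0, 5, 0, 0, 0], [0, 0, 5, 0, 0, 0], [0, 0, 5, 0, 0, 0], [0, 0, 4, 0, 0, 0], [0, 0, 3, 0, 0, 0]]], "grip": 1}}

```text
clock: 4.47
position: [0.5665, -0.3332, 0.0802]
tool_rot: [3.141, -0.001, -3.038]
force: [1.3, -1.0, 0.1]
grip_width: 0.0855
```

>>> {"name": "servo_tool", "arguments": {"rows": [[[0, 0, 1.4, 0, 0, 0], [0, 0, 0, 0, 0, 0], [0, 0, 0, 0, 0, 0]]]}}

```text
clock: 4.85
position: [0.5672, -0.3347, 0.0691]
tool_rot: [-3.141, 0.002, -3.039]
force: [0.1, -0.4, -1.1]
grip_width: 0.0854
```

```bash
python3 shot.py w3; python3 -c "
from h import *
f=bot.grab_frame('side'); cv2.imwrite('pics/side3.png',f['image'][:,:,::-1])"
```

```text
4.85 [ 0.5672 -0.3347  0.0691] [-1.7994e+02  9.0000e-02 -1.7414e+02] [ 0.08 -0.42 -1.13] 0.08542312632786819
```

View pics/w3z.png

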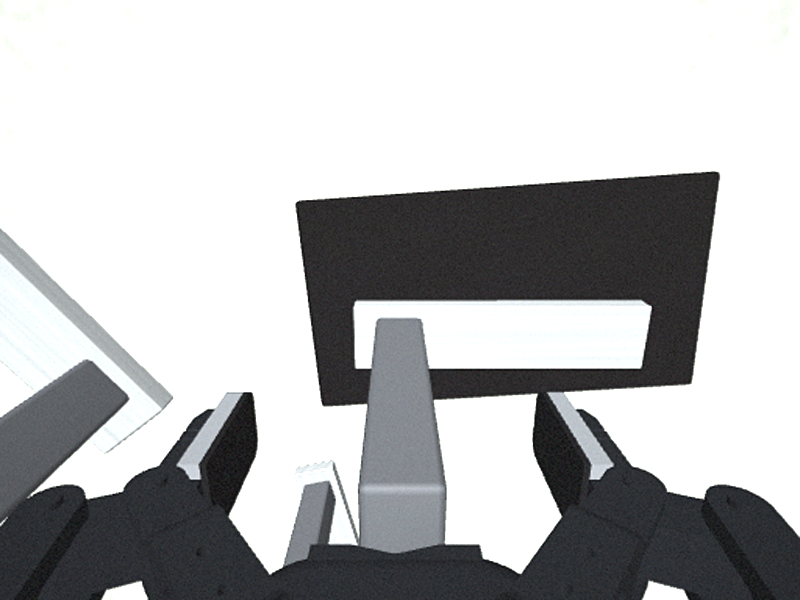

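View pics/side3.png

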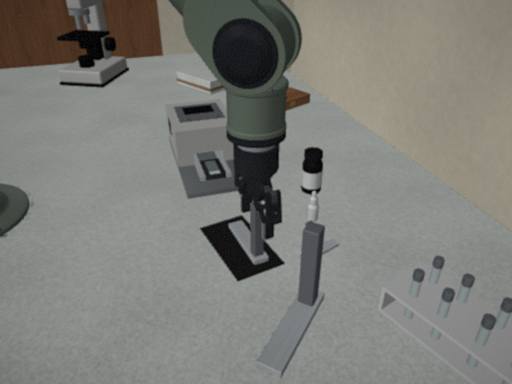

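The handle stands between the open fingers, centred at about column 402 of the enlarged wrist view with the jaws around 396. I'm closing on it.

>>> {"name": "servo_tool", "arguments": {"rows": [[[0, 0, 0, 0, 0, 0], [0, 0, 0, 0, 0, 0], [0, 0, 0, 0, 0, 0], [0, 0, 0, 0, 0, 0], [0, 0, 0, 0, 0, 0]]], "grip": -1, "squeeze": 40}}

```text
clock: 5.58
position: [0.5665, -0.3344, 0.0677]
tool_rot: [3.142, -0.0, -3.039]
force: [-0.4, 0.7, 0.3]
grip_width: 0.0194
```

>>> {"name": "servo_tool", "arguments": {"rows": [[[0, 0, 0, 0, 0, 0], [0, 0, 0, 0, 0, 0], [0, 0, 0, 0, 0, 0]]]}}

```text
clock: 5.95
position: [0.5665, -0.3344, 0.0677]
tool_rot: [3.142, -0.0, -3.039]
force: [-0.9, 1.2, -0.1]
grip_width: 0.0192
```

```bash
python3 shot.py w4
```

```text
5.95 [ 0.5665 -0.3344  0.0677] [ 180.     -0.   -174.15] [-0.88  1.15 -0.09] 0.019247690228217786
```

View pics/w4z.png

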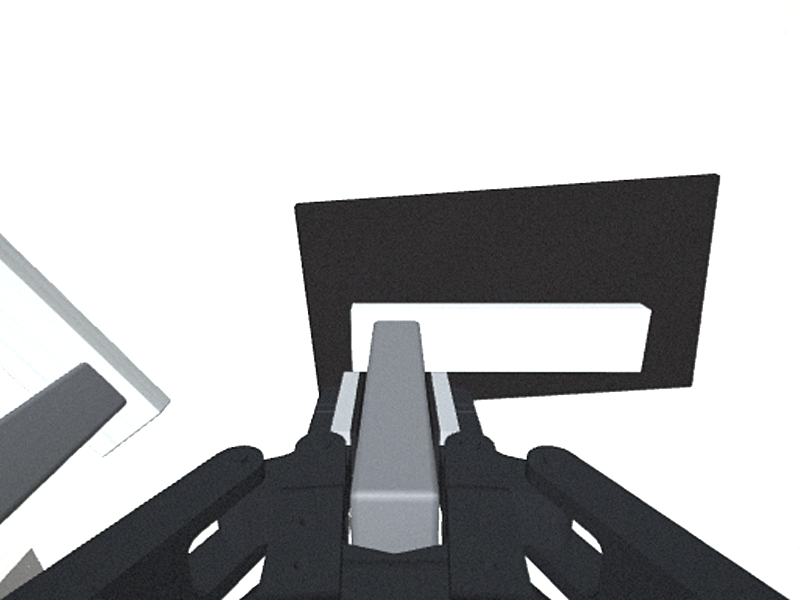

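Grasped with an opening of 19.2 mm. Now lifting, turning to the reader's axis, and staging the nose behind the carrier.

>>> {"name": "servo_tool", "arguments": {"rows": [[[0, 0, -1.5, 0, 0, 0], [0, 0, -1.5, 0, 0, 0], [0, 0, 0, 0, 0, 3.9], [0, 0, 0, 0, 0, 3.85]]]}}

```text
clock: 6.5
position: [0.5669, -0.3347, 0.0992]
tool_rot: [-3.141, 0.001, 3.106]
force: [0.3, 1.0, -1.1]
grip_width: 0.0193
```

>>> {"name": "servo_tool", "arguments": {"rows": [[[0.29, 3.52, 0, 0, 0, 0], [0.29, 3.52, 0, 0, 0, 0], [0.29, 3.52, 0, 0, 0, 0], [0.29, 3.52, 0, 0, 0, 0], [0.29, 3.52, 0, 0, 0, 0]]]}}

```text
clock: 7.12
position: [0.5582, -0.157, 0.0989]
tool_rot: [3.142, 0.001, 3.108]
force: [1.0, -0.1, -1.3]
grip_width: 0.0198
```

>>> {"name": "servo_tool", "arguments": {"rows": [[[0, 0, 0, 0, 0, 0], [0, 0, 0, 0, 0, 0], [0, 0, 0, 0, 0, 0], [0, 0, 0, 0, 0, 0]]]}}

```text
clock: 7.62
position: [0.5578, -0.1588, 0.0978]
tool_rot: [-3.141, 0.0, 3.107]
force: [-0.0, 0.8, -1.1]
grip_width: 0.0194
```

```bash
python3 shot.py w5; python3 -c "
from h import *
f=bot.grab_frame('side'); cv2.imwrite('pics/side5.png',cv2.resize(f['image'][90:290,130:330,::-1],None,fx=3,fy=3,interpolation=2))
for i in range(5):
  bot.grab_frame('side');s=bot.observe();print(s['position'].round(5),s['force'].round(2))
print(s['clock'])"
```

```text
7.625 [ 0.5578 -0.1588  0.0978] [-179.99    0.    178.04] [-0.03  0.83 -1.12] 0.01938618645309871
[ 0.55777 -0.15838  0.09768] [ 0.05  0.74 -1.61]
[ 0.5578  -0.15832  0.09767] [ 0.09  0.08 -1.05]
[ 0.55783 -0.15822  0.09766] [-1.24  0.24 -1.7 ]
[ 0.55785 -0.15815  0.09767] [-0.29 -0.21 -1.11]
[ 0.55783 -0.1581   0.09766] [ 0.01  1.03 -1.03]
7.975
```

View pics/w5z.png

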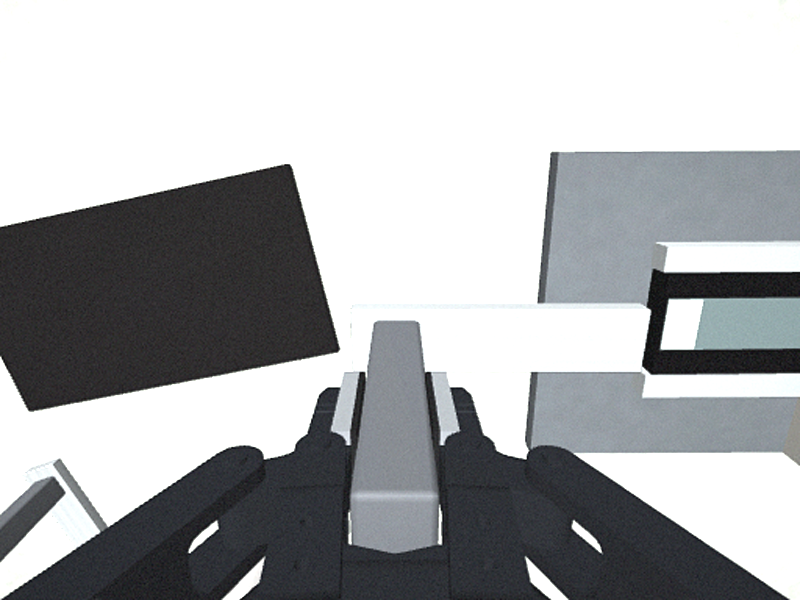

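View pics/side5.png

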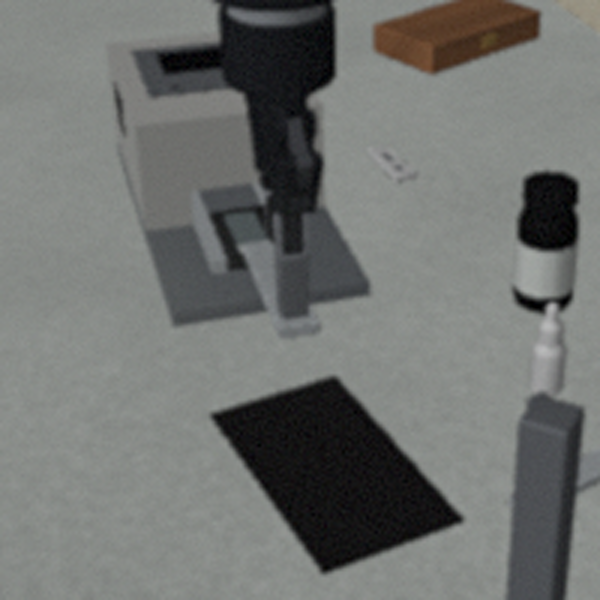

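```bash
python3 - <<'E'
from h import *
import pickle
f=pickle.load(open("pics/w5.pkl","rb")); k=.64
im=f["image"]; 
z=cv2.resize(im[140:260,320:512,::-1],None,fx=4,fy=4,interpolation=2); cv2.imwrite("pics/w5n.png",cv2.convertScaleAbs(z,alpha=.75))
E
```

```text
(no output)
```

View pics/w5n.png

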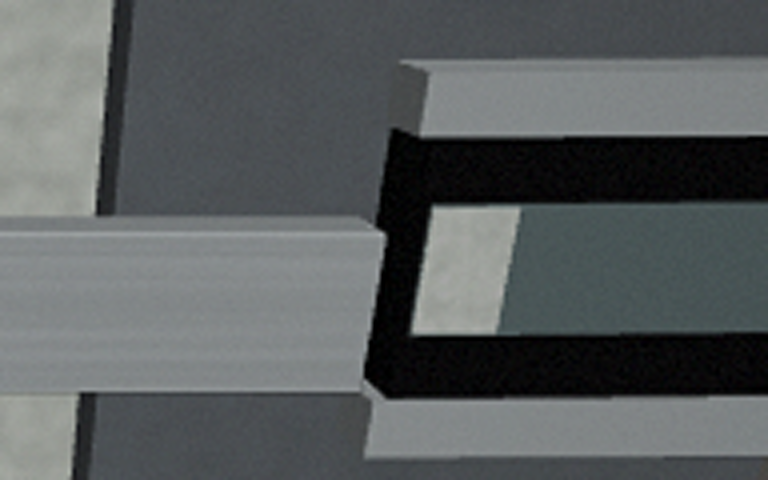

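```bash
python3 - <<'E'
from h import *
import pickle
f=pickle.load(open("pics/w5.pkl","rb"))
C=lambda u,v:(u/4+320-.375,v/4+140-.375)
for k,pts,z in (("nose",[(386,233),(365,390)],.0441),("foot at left",[(0,233),(0,391)],.0441),("carrier",[(418,137),(388,398)],.026),("carr sides at right",[(766,135),(766,395)],.026),("rail ends inner",[(420,137),(371,397)],.024)):
    X=np.array([plane(f,C(*q),z) for q in pts]); print(k,(X*1000).round(1),(X.mean(0)*1000).round(1))
E
```

```text
nose [[548.  -48.2  44.1]
 [577.2 -48.1  44.1]] [562.6 -48.1  44.1]
foot at left [[ 545.8 -113.3   44.1]
 [ 575.2 -112.3   44.1]] [ 560.5 -112.8   44.1]
carrier [[536.3 -34.8  26. ]
 [588.2 -33.5  26. ]] [562.3 -34.2  26. ]
carr sides at right [[538.1  27.6  26. ]
 [590.   39.2  26. ]] [564.1  33.4  26. ]
rail ends inner [[536.9 -33.3  24. ]
 [588.9 -35.7  24. ]] [562.9 -34.5  24. ]
```

The nose is 14 mm behind the carrier, centred to 0.3 mm, and parallel to the guides. I'm lowering to about 3 mm above the apron floor and approaching.

>>> {"name": "servo_tool", "arguments": {"rows": [[[0, 0, 1.0, 0, 0, 0], [0, 0, 0.9, 0, 0, 0], [0, 0, 0, 0, 0, 0], [0, 0.5, 0, 0, 0, 0], [0, 0.4, 0, 0, 0, 0]]]}}

```text
clock: 8.6
position: [0.5583, -0.1486, 0.0789]
tool_rot: [3.141, 0.0, 3.109]
force: [0.8, -0.2, -1.7]
grip_width: 0.0196
```

>>> {"name": "servo_tool", "arguments": {"rows": [[[0, 0, 0, 0, 0, 0], [0, 0, 0, 0, 0, 0]]]}}

```text
clock: 8.85
position: [0.5582, -0.1491, 0.0788]
tool_rot: [-3.141, 0.0, 3.109]
force: [-0.2, 0.3, -2.2]
grip_width: 0.0193
```

```bash
python3 shot.py w6; python3 - <<'E'
from h import *
import pickle
f=pickle.load(open("pics/w6.pkl","rb"))
z=cv2.resize(f["image"][140:260,320:512,::-1],None,fx=4,fy=4,interpolation=2); cv2.imwrite("pics/w6n.png",cv2.convertScaleAbs(z,alpha=.75))
E
```

```text
8.85 [ 0.5582 -0.1491  0.0788] [-1.7999e+02  1.0000e-02  1.7811e+02] [-0.17  0.34 -2.2 ] 0.019297391472364964
```

View pics/w6n.png

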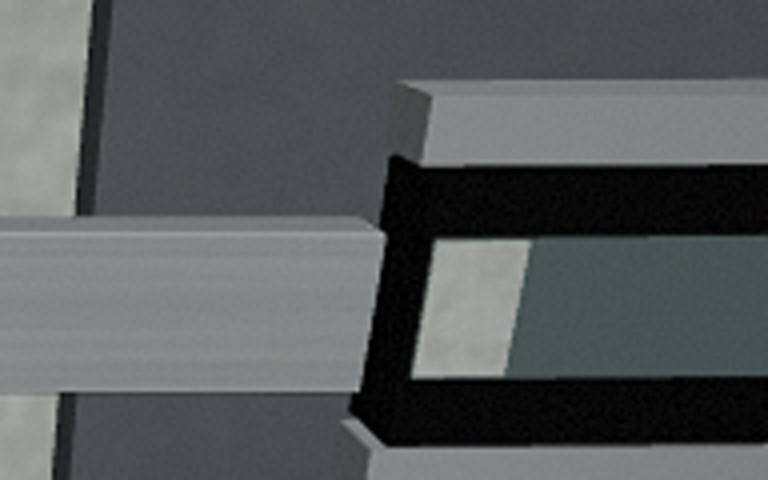

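>>> {"name": "servo_tool", "arguments": {"rows": [[[0, 0.25, 0, 0, 0, 0], [0, 0.25, 0, 0, 0, 0], [0, 0.25, 0, 0, 0, 0], [0, 0.25, 0, 0, 0, 0], [0, 0.25, 0, 0, 0, 0]]]}}

```text
clock: 9.52
position: [0.5586, -0.1364, 0.0787]
tool_rot: [-3.142, 0.0, 3.108]
force: [0.3, -1.2, -1.1]
grip_width: 0.0197
```

>>> {"name": "servo_tool", "arguments": {"rows": [[[0, 0.25, 0, 0, 0, 0], [0, 0.25, 0, 0, 0, 0], [0, 0.25, 0, 0, 0, 0], [0, 0.25, 0, 0, 0, 0], [0, 0.25, 0, 0, 0, 0]]]}}

```text
clock: 10.15
position: [0.559, -0.1239, 0.0787]
tool_rot: [-3.142, -0.0, 3.108]
force: [-0.1, -0.2, -1.7]
grip_width: 0.0196
```

```bash
python3 shot.py w7; python3 - <<'E'
from h import *
import pickle
f=pickle.load(open("pics/w7.pkl","rb"))
z=cv2.resize(f["image"][140:260,320:512,::-1],None,fx=4,fy=4,interpolation=2); cv2.imwrite("pics/w7n.png",cv2.convertScaleAbs(z,alpha=.75))
E
```

```text
10.15 [ 0.559  -0.1239  0.0787] [-180.    -0.   178.1] [-0.14 -0.22 -1.65] 0.01964543930017043
```

View pics/w7n.png

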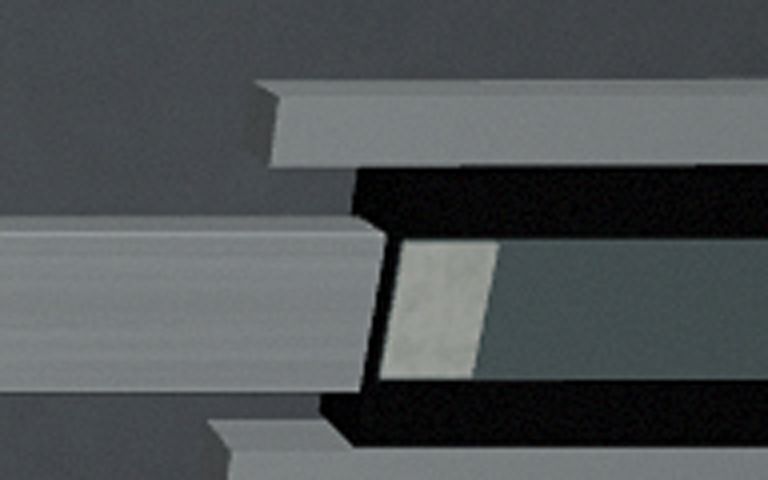

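The carrier moves with the nose: the rail ends now show about 20 mm behind its rear edge. I'm pushing it along the first stretch, stopping well before the nearest possible stop position.

>>> {"name": "servo_tool", "arguments": {"rows": [[[0, 0.3, 0, 0, 0, 0], [0, 0.4, 0, 0, 0, 0], [0, 0.4, 0, 0, 0, 0], [0, 0.4, 0, 0, 0, 0], [0, 0.4, 0, 0, 0, 0]]]}}

```text
clock: 10.82
position: [0.5596, -0.1048, 0.0787]
tool_rot: [-3.142, -0.0, 3.109]
force: [0.1, -0.7, -1.3]
grip_width: 0.0198
```

>>> {"name": "servo_tool", "arguments": {"rows": [[[0, 0.4, 0, 0, 0, 0], [0, 0.4, 0, 0, 0, 0], [0, 0.4, 0, 0, 0, 0], [0, 0.4, 0, 0, 0, 0], [0, 0.4, 0, 0, 0, 0]]]}}

```text
clock: 11.45
position: [0.5603, -0.0848, 0.0787]
tool_rot: [-3.142, -0.0, 3.109]
force: [0.2, -1.6, -1.1]
grip_width: 0.0196
```

>>> {"name": "servo_tool", "arguments": {"rows": [[[0, 0.4, 0, 0, 0, 0], [0, 0.4, 0, 0, 0, 0], [0, 0.4, 0, 0, 0, 0], [0, 0.4, 0, 0, 0, 0], [0, 0.3, 0, 0, 0, 0]]]}}

```text
clock: 12.08
position: [0.5609, -0.0658, 0.0787]
tool_rot: [3.142, 0.0, 3.109]
force: [0.2, -1.0, -1.0]
grip_width: 0.0197
```

>>> {"name": "servo_tool", "arguments": {"rows": [[[0, 0.3, 0, 0, 0, 0], [0, 0.25, 0, 0, 0, 0], [0, 0.2, 0, 0, 0, 0], [0, 0.1, 0, 0, 0, 0]]]}}

```text
clock: 12.58
position: [0.5612, -0.0575, 0.0787]
tool_rot: [-3.142, -0.0, 3.108]
force: [-0.2, -0.6, -1.9]
grip_width: 0.0194
```

```bash
python3 shot.py w8; python3 - <<'E'
from h import *
import pickle
f=pickle.load(open("pics/w8.pkl","rb"))
z=cv2.resize(f["image"][120:260,300:512,::-1],None,fx=3.5,fy=3.5,interpolation=2); cv2.imwrite("pics/w8n.png",cv2.convertScaleAbs(z,alpha=.75))
for i in range(4):
  bot.grab_frame('side');s=bot.observe();print(s['position'].round(5),s['force'].round(2))
E
```

```text
12.575 [ 0.5612 -0.0575  0.0787] [-180.    -0.   178.1] [-0.21 -0.63 -1.93] 0.019392790809162407
[ 0.56117 -0.0575   0.07869] [-0.23  0.16 -1.72]
[ 0.56116 -0.05754  0.07867] [ 0.27 -0.55 -1.47]
[ 0.5612  -0.05763  0.07869] [ 0.03  0.5  -1.12]
[ 0.56118 -0.05765  0.0787 ] [ 1.13  0.33 -1.4 ]
```

View pics/w8n.png

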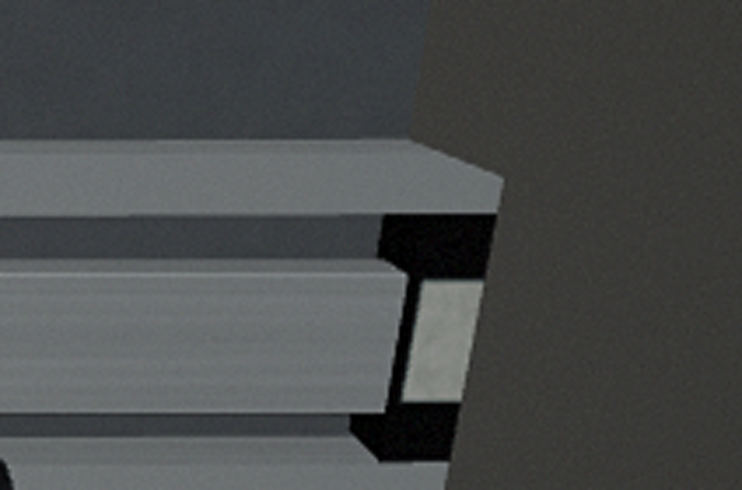

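>>> {"name": "servo_tool", "arguments": {"rows": [[[0, 0.2, 0, 0, 0, 0], [0, 0.25, 0, 0, 0, 0], [0, 0.25, 0, 0, 0, 0], [0, 0.2, 0, 0, 0, 0], [0, 0.1, 0, 0, 0, 0]]]}}

```text
clock: 13.45
position: [0.5615, -0.0474, 0.0787]
tool_rot: [-3.142, -0.0, 3.109]
force: [0.0, -1.0, -1.1]
grip_width: 0.0195
```

>>> {"name": "servo_tool", "arguments": {"rows": [[[0, 0.04, 0, 0, 0, 0], [0, 0.04, 0, 0, 0, 0]]]}}

```text
clock: 13.7
position: [0.5615, -0.0469, 0.0787]
tool_rot: [-3.142, -0.0, 3.108]
force: [-0.5, -0.3, -1.9]
grip_width: 0.0194
```

>>> {"name": "servo_tool", "arguments": {"rows": [[[0, 0.04, 0, 0, 0, 0], [0, 0.04, 0, 0, 0, 0]]]}}

```text
clock: 13.95
position: [0.5615, -0.046, 0.0787]
tool_rot: [-3.142, -0.0, 3.108]
force: [-0.2, -1.1, -0.8]
grip_width: 0.0198
```

>>> {"name": "servo_tool", "arguments": {"rows": [[[0, 0.04, 0, 0, 0, 0], [0, 0.04, 0, 0, 0, 0]]]}}

```text
clock: 14.2
position: [0.5616, -0.0452, 0.0787]
tool_rot: [-3.142, -0.0, 3.108]
force: [0.9, -0.3, -1.4]
grip_width: 0.0192
```

Now creeping 0.8 mm per call, reading the force each time.

>>> {"name": "servo_tool", "arguments": {"rows": [[[0, 0.04, 0, 0, 0, 0], [0, 0.04, 0, 0, 0, 0], [0, 0, 0, 0, 0, 0]]]}}

```text
clock: 14.58
position: [0.5616, -0.0444, 0.0787]
tool_rot: [3.142, 0.0, 3.108]
force: [-0.1, 0.7, -0.7]
grip_width: 0.0196
```

>>> {"name": "servo_tool", "arguments": {"rows": [[[0, 0.04, 0, 0, 0, 0], [0, 0.04, 0, 0, 0, 0], [0, 0, 0, 0, 0, 0]]]}}

```text
clock: 14.95
position: [0.5616, -0.0436, 0.0787]
tool_rot: [3.142, -0.0, 3.109]
force: [0.4, -0.4, -1.2]
grip_width: 0.0193
```

>>> {"name": "servo_tool", "arguments": {"rows": [[[0, 0.04, 0, 0, 0, 0], [0, 0.04, 0, 0, 0, 0], [0, 0, 0, 0, 0, 0]]]}}

```text
clock: 15.32
position: [0.5617, -0.0428, 0.0787]
tool_rot: [3.142, -0.0, 3.109]
force: [0.4, 0.1, -0.6]
grip_width: 0.0195
```

>>> {"name": "servo_tool", "arguments": {"rows": [[[0, 0.04, 0, 0, 0, 0], [0, 0.04, 0, 0, 0, 0], [0, 0, 0, 0, 0, 0]]]}}

```text
clock: 15.7
position: [0.5617, -0.042, 0.0787]
tool_rot: [3.142, -0.0, 3.108]
force: [0.3, -0.7, -0.9]
grip_width: 0.0196
```

>>> {"name": "servo_tool", "arguments": {"rows": [[[0, 0.04, 0, 0, 0, 0], [0, 0.04, 0, 0, 0, 0], [0, 0, 0, 0, 0, 0]]]}}

```text
clock: 16.08
position: [0.5617, -0.0412, 0.0787]
tool_rot: [3.142, -0.0, 3.109]
force: [-0.3, -0.6, -1.1]
grip_width: 0.0195
```

>>> {"name": "servo_tool", "arguments": {"rows": [[[0, 0.04, 0, 0, 0, 0], [0, 0.04, 0, 0, 0, 0], [0, 0, 0, 0, 0, 0]]]}}

```text
clock: 16.45
position: [0.5617, -0.0403, 0.0787]
tool_rot: [3.142, -0.0, 3.109]
force: [-0.3, -0.5, -1.6]
grip_width: 0.0201
```

>>> {"name": "servo_tool", "arguments": {"rows": [[[0, 0.04, 0, 0, 0, 0], [0, 0.04, 0, 0, 0, 0], [0, 0, 0, 0, 0, 0]]]}}

```text
clock: 16.82
position: [0.5618, -0.0396, 0.0787]
tool_rot: [3.142, -0.0, 3.109]
force: [-0.2, -1.0, -1.8]
grip_width: 0.0196
```

>>> {"name": "servo_tool", "arguments": {"rows": [[[0, 0.04, 0, 0, 0, 0], [0, 0.04, 0, 0, 0, 0], [0, 0, 0, 0, 0, 0]]]}}

```text
clock: 17.2
position: [0.5618, -0.0388, 0.0787]
tool_rot: [-3.142, -0.0, 3.108]
force: [-0.1, -0.8, -1.2]
grip_width: 0.0193
```

>>> {"name": "servo_tool", "arguments": {"rows": [[[0, 0.04, 0, 0, 0, 0], [0, 0.04, 0, 0, 0, 0], [0, 0, 0, 0, 0, 0]]]}}

```text
clock: 17.58
position: [0.5618, -0.038, 0.0787]
tool_rot: [3.142, -0.0, 3.108]
force: [0.3, -0.0, -2.3]
grip_width: 0.0192
```

>>> {"name": "servo_tool", "arguments": {"rows": [[[0, 0.04, 0, 0, 0, 0], [0, 0.04, 0, 0, 0, 0], [0, 0, 0, 0, 0, 0]]]}}

```text
clock: 17.95
position: [0.5619, -0.0372, 0.0787]
tool_rot: [3.142, -0.0, 3.109]
force: [-0.0, -0.7, -1.8]
grip_width: 0.0196
```

>>> {"name": "servo_tool", "arguments": {"rows": [[[0, 0.04, 0, 0, 0, 0], [0, 0.04, 0, 0, 0, 0], [0, 0, 0, 0, 0, 0]]]}}

```text
clock: 18.32
position: [0.5619, -0.0364, 0.0787]
tool_rot: [3.142, 0.0, 3.109]
force: [0.8, 0.2, -1.5]
grip_width: 0.0196
```

>>> {"name": "servo_tool", "arguments": {"rows": [[[0, 0.04, 0, 0, 0, 0], [0, 0.04, 0, 0, 0, 0], [0, 0, 0, 0, 0, 0]]]}}

```text
clock: 18.7
position: [0.5619, -0.0356, 0.0787]
tool_rot: [-3.142, -0.0, 3.109]
force: [0.4, 0.1, 0.4]
grip_width: 0.0196
```

>>> {"name": "servo_tool", "arguments": {"rows": [[[0, 0.04, 0, 0, 0, 0], [0, 0.04, 0, 0, 0, 0], [0, 0, 0, 0, 0, 0]]]}}

```text
clock: 19.08
position: [0.5619, -0.0348, 0.0787]
tool_rot: [3.142, -0.0, 3.109]
force: [-0.1, -0.2, -1.0]
grip_width: 0.0194
```

>>> {"name": "servo_tool", "arguments": {"rows": [[[0, 0.04, 0, 0, 0, 0], [0, 0.04, 0, 0, 0, 0], [0, 0, 0, 0, 0, 0]]]}}

```text
clock: 19.45
position: [0.562, -0.034, 0.0787]
tool_rot: [3.142, 0.0, 3.109]
force: [0.9, -0.8, -1.6]
grip_width: 0.0196
```

>>> {"name": "servo_tool", "arguments": {"rows": [[[0, 0.04, 0, 0, 0, 0], [0, 0.04, 0, 0, 0, 0], [0, 0, 0, 0, 0, 0]]]}}

```text
clock: 19.82
position: [0.562, -0.0332, 0.0787]
tool_rot: [3.142, -0.0, 3.109]
force: [-1.1, -0.5, -1.2]
grip_width: 0.0196
```

>>> {"name": "servo_tool", "arguments": {"rows": [[[0, 0.04, 0, 0, 0, 0], [0, 0.04, 0, 0, 0, 0], [0, 0, 0, 0, 0, 0]]]}}

```text
clock: 20.2
position: [0.562, -0.0324, 0.0787]
tool_rot: [3.142, -0.0, 3.108]
force: [0.6, -0.7, -1.4]
grip_width: 0.0196
```

>>> {"name": "servo_tool", "arguments": {"rows": [[[0, 0.04, 0, 0, 0, 0], [0, 0.04, 0, 0, 0, 0], [0, 0, 0, 0, 0, 0]]]}}

```text
clock: 20.58
position: [0.5621, -0.0316, 0.0787]
tool_rot: [3.142, 0.0, 3.109]
force: [-0.3, 0.4, -1.8]
grip_width: 0.0194
```

>>> {"name": "servo_tool", "arguments": {"rows": [[[0, 0.04, 0, 0, 0, 0], [0, 0.04, 0, 0, 0, 0], [0, 0, 0, 0, 0, 0]]]}}

```text
clock: 20.95
position: [0.5621, -0.0308, 0.0787]
tool_rot: [3.142, -0.0, 3.109]
force: [0.7, -0.8, -0.4]
grip_width: 0.0194
```

>>> {"name": "servo_tool", "arguments": {"rows": [[[0, 0.04, 0, 0, 0, 0], [0, 0.04, 0, 0, 0, 0], [0, 0, 0, 0, 0, 0]]]}}

```text
clock: 21.32
position: [0.5621, -0.03, 0.0787]
tool_rot: [3.142, -0.0, 3.108]
force: [-0.4, -0.8, -0.9]
grip_width: 0.0194
```

>>> {"name": "servo_tool", "arguments": {"rows": [[[0, 0.04, 0, 0, 0, 0], [0, 0.04, 0, 0, 0, 0], [0, 0, 0, 0, 0, 0]]]}}

```text
clock: 21.7
position: [0.5621, -0.0292, 0.0787]
tool_rot: [3.142, -0.0, 3.109]
force: [0.1, -0.2, -1.5]
grip_width: 0.0196
```

>>> {"name": "servo_tool", "arguments": {"rows": [[[0, 0.04, 0, 0, 0, 0], [0, 0.04, 0, 0, 0, 0], [0, 0, 0, 0, 0, 0]]]}}

```text
clock: 22.08
position: [0.5622, -0.0284, 0.0787]
tool_rot: [3.142, 0.0, 3.108]
force: [-0.8, -0.6, -1.5]
grip_width: 0.0192
```

>>> {"name": "servo_tool", "arguments": {"rows": [[[0, 0.04, 0, 0, 0, 0], [0, 0.04, 0, 0, 0, 0], [0, 0, 0, 0, 0, 0]]]}}

```text
clock: 22.45
position: [0.5622, -0.0276, 0.0787]
tool_rot: [-3.142, -0.0, 3.109]
force: [-0.4, -0.2, -1.3]
grip_width: 0.0197
```

>>> {"name": "servo_tool", "arguments": {"rows": [[[0, 0.04, 0, 0, 0, 0], [0, 0.04, 0, 0, 0, 0], [0, 0, 0, 0, 0, 0]]]}}

```text
clock: 22.82
position: [0.5622, -0.0268, 0.0787]
tool_rot: [3.142, -0.0, 3.109]
force: [0.4, 0.8, -0.8]
grip_width: 0.0198
```

>>> {"name": "servo_tool", "arguments": {"rows": [[[0, 0.04, 0, 0, 0, 0], [0, 0.04, 0, 0, 0, 0], [0, 0, 0, 0, 0, 0]]]}}

```text
clock: 23.2
position: [0.5622, -0.026, 0.0787]
tool_rot: [3.142, -0.0, 3.108]
force: [0.5, -0.6, -2.3]
grip_width: 0.0194
```

>>> {"name": "servo_tool", "arguments": {"rows": [[[0, 0.04, 0, 0, 0, 0], [0, 0.04, 0, 0, 0, 0], [0, 0, 0, 0, 0, 0]]]}}

```text
clock: 23.58
position: [0.5623, -0.0252, 0.0787]
tool_rot: [3.142, 0.0, 3.109]
force: [0.4, -0.9, -1.0]
grip_width: 0.0198
```

>>> {"name": "servo_tool", "arguments": {"rows": [[[0, 0.04, 0, 0, 0, 0], [0, 0.04, 0, 0, 0, 0], [0, 0, 0, 0, 0, 0]]]}}

```text
clock: 23.95
position: [0.5623, -0.0244, 0.0787]
tool_rot: [3.142, -0.0, 3.109]
force: [-0.3, -0.0, -1.9]
grip_width: 0.0194
```

>>> {"name": "servo_tool", "arguments": {"rows": [[[0, 0.04, 0, 0, 0, 0], [0, 0.04, 0, 0, 0, 0], [0, 0, 0, 0, 0, 0]]]}}

```text
clock: 24.32
position: [0.5623, -0.0236, 0.0787]
tool_rot: [3.142, 0.0, 3.109]
force: [0.3, 0.2, -1.2]
grip_width: 0.0194
```

>>> {"name": "servo_tool", "arguments": {"rows": [[[0, 0.04, 0, 0, 0, 0], [0, 0.04, 0, 0, 0, 0], [0, 0, 0, 0, 0, 0]]]}}

```text
clock: 24.7
position: [0.5623, -0.0228, 0.0787]
tool_rot: [3.142, -0.0, 3.109]
force: [-0.4, -0.7, -0.8]
grip_width: 0.0199
```

>>> {"name": "servo_tool", "arguments": {"rows": [[[0, 0.04, 0, 0, 0, 0], [0, 0.04, 0, 0, 0, 0], [0, 0, 0, 0, 0, 0]]]}}

```text
clock: 25.08
position: [0.5624, -0.022, 0.0787]
tool_rot: [3.142, 0.0, 3.108]
force: [-1.1, -0.3, -1.4]
grip_width: 0.0193
```

>>> {"name": "servo_tool", "arguments": {"rows": [[[0, 0.04, 0, 0, 0, 0], [0, 0.04, 0, 0, 0, 0], [0, 0, 0, 0, 0, 0]]]}}

```text
clock: 25.45
position: [0.5624, -0.0212, 0.0787]
tool_rot: [3.142, 0.0, 3.109]
force: [-0.1, -0.0, -0.5]
grip_width: 0.0195
```

>>> {"name": "servo_tool", "arguments": {"rows": [[[0, 0.04, 0, 0, 0, 0], [0, 0.04, 0, 0, 0, 0], [0, 0, 0, 0, 0, 0]]]}}

```text
clock: 25.82
position: [0.5624, -0.0204, 0.0787]
tool_rot: [-3.142, -0.0, 3.109]
force: [0.2, 0.7, -0.4]
grip_width: 0.0195
```

>>> {"name": "servo_tool", "arguments": {"rows": [[[0, 0.04, 0, 0, 0, 0], [0, 0.04, 0, 0, 0, 0], [0, 0, 0, 0, 0, 0]]]}}

```text
clock: 26.2
position: [0.5625, -0.0196, 0.0787]
tool_rot: [3.142, 0.0, 3.109]
force: [0.3, -0.7, -1.1]
grip_width: 0.0196
```

>>> {"name": "servo_tool", "arguments": {"rows": [[[0, 0.04, 0, 0, 0, 0], [0, 0.04, 0, 0, 0, 0], [0, 0, 0, 0, 0, 0]]]}}

```text
clock: 26.58
position: [0.5625, -0.0188, 0.0787]
tool_rot: [3.142, -0.0, 3.109]
force: [-0.4, 0.2, -0.2]
grip_width: 0.0191
```

>>> {"name": "servo_tool", "arguments": {"rows": [[[0, 0.04, 0, 0, 0, 0], [0, 0.04, 0, 0, 0, 0], [0, 0, 0, 0, 0, 0]]]}}

```text
clock: 26.95
position: [0.5625, -0.018, 0.0787]
tool_rot: [-3.142, -0.0, 3.109]
force: [0.2, -0.0, -1.2]
grip_width: 0.0195
```

>>> {"name": "servo_tool", "arguments": {"rows": [[[0, 0.04, 0, 0, 0, 0], [0, 0.04, 0, 0, 0, 0], [0, 0, 0, 0, 0, 0]]]}}

```text
clock: 27.32
position: [0.5625, -0.0171, 0.0787]
tool_rot: [3.142, -0.0, 3.109]
force: [0.3, -1.8, -0.6]
grip_width: 0.0196
```

```bash
cat > rd.py <<'E'
from h import *
L=[]
for i in range(4):
    bot.grab_frame('side'); L.append(bot.observe())
print(L[-1]['clock'],np.array([s['force'] for s in L]).round(2).tolist(),np.mean([s['force'] for s in L],0).round(2),L[-1]['position'].round(5))
E
python3 rd.py
```

```text
27.525 [[0.3, -0.48, -1.74], [0.16, -1.4, -0.9], [-0.0, -0.7, -1.93], [-0.28, -0.31, -1.54]] [ 0.04 -0.72 -1.53] [ 0.56254 -0.01717  0.07869]
```

>>> {"name": "servo_tool", "arguments": {"rows": [[[0, 0.03, 0, 0, 0, 0], [0, 0.03, 0, 0, 0, 0], [0, 0, 0, 0, 0, 0]]]}}

```text
clock: 27.9
position: [0.5626, -0.0166, 0.0787]
tool_rot: [-3.142, -0.0, 3.109]
force: [-0.2, -1.0, -0.1]
grip_width: 0.0193
```

>>> {"name": "servo_tool", "arguments": {"rows": [[[0, 0.03, 0, 0, 0, 0], [0, 0.03, 0, 0, 0, 0], [0, 0, 0, 0, 0, 0]]]}}

```text
clock: 28.28
position: [0.5626, -0.016, 0.0787]
tool_rot: [-3.142, -0.0, 3.109]
force: [-0.1, 0.1, -0.9]
grip_width: 0.0196
```

>>> {"name": "servo_tool", "arguments": {"rows": [[[0, 0.04, 0, 0, 0, 0], [0, 0.04, 0, 0, 0, 0], [0, 0, 0, 0, 0, 0]]]}}

```text
clock: 28.65
position: [0.5626, -0.0152, 0.0787]
tool_rot: [3.142, -0.0, 3.109]
force: [-0.0, -0.3, -1.6]
grip_width: 0.0193
```

>>> {"name": "servo_tool", "arguments": {"rows": [[[0, 0.04, 0, 0, 0, 0], [0, 0.04, 0, 0, 0, 0], [0, 0, 0, 0, 0, 0]]]}}

```text
clock: 29.02
position: [0.5626, -0.0144, 0.0787]
tool_rot: [3.142, -0.0, 3.108]
force: [-0.3, -0.5, -1.1]
grip_width: 0.0198
```

>>> {"name": "servo_tool", "arguments": {"rows": [[[0, 0.04, 0, 0, 0, 0], [0, 0.04, 0, 0, 0, 0], [0, 0, 0, 0, 0, 0]]]}}

```text
clock: 29.4
position: [0.5627, -0.0136, 0.0787]
tool_rot: [3.142, -0.0, 3.109]
force: [0.2, 0.5, -0.4]
grip_width: 0.0192
```

>>> {"name": "servo_tool", "arguments": {"rows": [[[0, 0.04, 0, 0, 0, 0], [0, 0.04, 0, 0, 0, 0], [0, 0, 0, 0, 0, 0]]]}}

```text
clock: 29.78
position: [0.5626, -0.0128, 0.0787]
tool_rot: [3.142, -0.0, 3.108]
force: [-0.8, 0.5, -1.4]
grip_width: 0.0197
```

>>> {"name": "servo_tool", "arguments": {"rows": [[[0, 0.04, 0, 0, 0, 0], [0, 0.04, 0, 0, 0, 0], [0, 0, 0, 0, 0, 0]]]}}

```text
clock: 30.15
position: [0.5627, -0.0125, 0.0788]
tool_rot: [-3.141, 0.0, 3.108]
force: [-1.2, -5.9, 2.5]
grip_width: 0.0195
```

Contact is clear: Fy is -5.9 N and the tool stalled. Backing off immediately.

>>> {"name": "servo_tool", "arguments": {"rows": [[[0, -0.2, 0, 0, 0, 0], [0, -0.3, 0, 0, 0, 0], [0, -0.5, 0, 0, 0, 0]]]}}

```text
clock: 30.52
position: [0.5624, -0.022, 0.0787]
tool_rot: [3.141, -0.0, 3.109]
force: [-0.4, -0.6, -1.3]
grip_width: 0.0191
```

```bash
python3 rd.py; python3 shot.py w9; python3 - <<'E'
from h import *
import pickle
f=pickle.load(open("pics/w9.pkl","rb"))
z=cv2.resize(f["image"][120:260,300:512,::-1],None,fx=3.5,fy=3.5,interpolation=2); cv2.imwrite("pics/w9n.png",z)
E
```

```text
30.725 [[-1.11, -1.56, -1.35], [-0.77, 0.81, -2.08], [0.25, 0.11, -2.16], [-0.47, -0.77, -1.18]] [-0.52 -0.35 -1.69] [ 0.56236 -0.02212  0.0787 ]
30.725 [ 0.5624 -0.0221  0.0787] [180.    -0.   178.09] [-0.47 -0.77 -1.18] 0.019785984941916704
```

View pics/w9n.png

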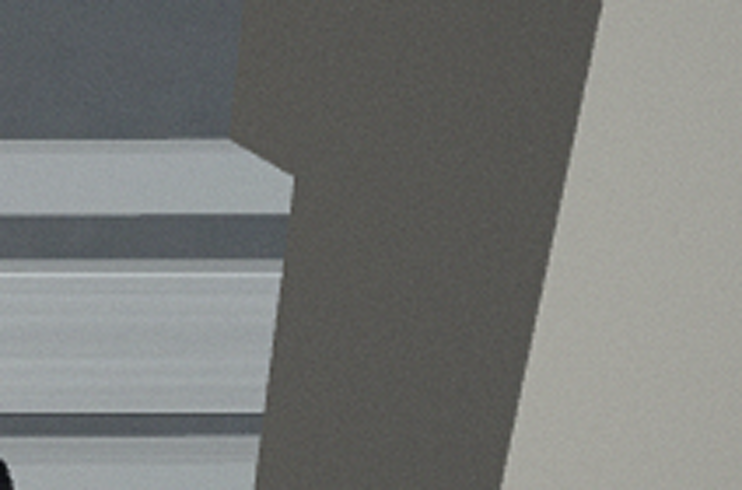

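The contact point puts the stop about 123 mm inside the mouth, within the stated 95–130 mm. I'm withdrawing straight back, then lifting and returning to the mat.

>>> {"name": "servo_tool", "arguments": {"rows": [[[0, -2.0, 0, 0, 0, 0], [0, -3.0, 0, 0, 0, 0], [0, -3.0, 0, 0, 0, 0], [0, -3.0, 0, 0, 0, 0], [0, -2.7, 0, 0, 0, 0]]]}}

```text
clock: 31.4
position: [0.5574, -0.1613, 0.0788]
tool_rot: [-3.141, 0.0, 3.107]
force: [-0.7, -0.1, -0.9]
grip_width: 0.019
```

>>> {"name": "servo_tool", "arguments": {"rows": [[[0, 0, -1.0, 0, 0, 0], [0, 0, -1.0, 0, 0, 0]]]}}

```text
clock: 31.65
position: [0.5577, -0.1591, 0.0992]
tool_rot: [3.141, -0.0, 3.108]
force: [0.2, -0.1, -1.8]
grip_width: 0.0196
```

>>> {"name": "servo_tool", "arguments": {"rows": [[[-0.12, -3.49, 0, 0, 0, 0], [-0.12, -3.49, 0, 0, 0, 0], [-0.12, -3.49, 0, 0, 0, 0], [-0.12, -3.49, 0, 0, 0, 0], [-0.12, -3.49, 0, 0, 0, 0]]]}}

```text
clock: 32.28
position: [0.5586, -0.3337, 0.0993]
tool_rot: [3.141, 0.001, 3.11]
force: [0.9, 0.0, -1.4]
grip_width: 0.02
```

>>> {"name": "servo_tool", "arguments": {"rows": [[[0, 0, 0, 0, 0, -3.9], [0, 0, 0, 0, 0, -3.85], [0, 0, 0, 0, 0, 0], [0, 0, 0, 0, 0, 0], [0, 0, 0, 0, 0, 0]]]}}

```text
clock: 32.9
position: [0.5582, -0.3333, 0.0988]
tool_rot: [-3.142, 0.0, -3.04]
force: [-0.0, -0.6, -0.8]
grip_width: 0.0196
```

```bash
python3 shot.py w10
```

```text
32.9 [ 0.5582 -0.3333  0.0988] [-180.      0.   -174.17] [-0.03 -0.57 -0.77] 0.01956932850180272
```

View pics/w10z.png

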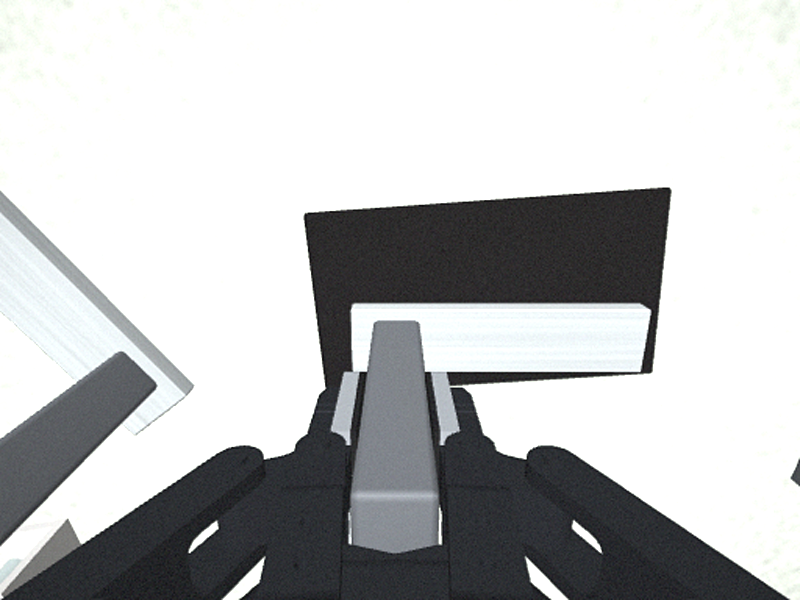

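The pusher is over the mat, with the foot's image at (350–650, 303–372) inside the mat's outline. Lowering it gently.

>>> {"name": "servo_tool", "arguments": {"rows": [[[0, 0, 1.0, 0, 0, 0], [0, 0, 1.0, 0, 0, 0], [0, 0, 0.7, 0, 0, 0], [0, 0, 0.2, 0, 0, 0], [0, 0, 0, 0, 0, 0]]]}}

```text
clock: 33.58
position: [0.558, -0.3336, 0.0696]
tool_rot: [3.142, -0.0, -3.04]
force: [-0.7, 0.1, -1.4]
grip_width: 0.0195
```

>>> {"name": "servo_tool", "arguments": {"rows": [[[0, 0, 0.1, 0, 0, 0], [0, 0, 0, 0, 0, 0], [0, 0, 0, 0, 0, 0]]]}}

```text
clock: 33.95
position: [0.5581, -0.3336, 0.0689]
tool_rot: [-3.141, 0.0, -3.039]
force: [0.5, 0.3, -1.2]
grip_width: 0.0193
```

```bash
python3 rd.py
```

```text
34.15 [[-0.25, 0.14, -1.67], [-0.16, 0.46, -1.17], [-0.24, 0.79, -2.96], [-0.7, -0.76, -1.58]] [-0.34  0.16 -1.85] [ 0.55809 -0.3336   0.0688 ]
```

>>> {"name": "servo_tool", "arguments": {"rows": [[[0, 0, 0.05, 0, 0, 0], [0, 0, 0.05, 0, 0, 0], [0, 0, 0, 0, 0, 0], [0, 0, 0, 0, 0, 0]]]}}

```text
clock: 34.65
position: [0.5581, -0.3336, 0.0677]
tool_rot: [-3.142, 0.0, -3.039]
force: [0.0, 0.4, -1.9]
grip_width: 0.0195
```

```bash
python3 rd.py
```

```text
34.85 [[0.25, 0.56, -1.28], [0.5, -0.45, -1.55], [0.42, -0.52, -2.01], [0.07, 0.41, -0.5]] [ 0.31 -0.   -1.34] [ 0.5581  -0.33358  0.06776]
```

>>> {"name": "servo_tool", "arguments": {"rows": [[[0, 0, 0.05, 0, 0, 0], [0, 0, 0, 0, 0, 0], [0, 0, 0, 0, 0, 0]]]}}

```text
clock: 35.22
position: [0.5582, -0.3336, 0.0677]
tool_rot: [-3.142, 0.0, -3.039]
force: [-1.6, 2.0, 6.3]
grip_width: 0.0193
```

```bash
python3 rd.py
```

```text
35.425 [[-1.93, 1.77, 6.6], [-1.4, 1.78, 5.88], [-1.75, 2.08, 6.89], [-1.24, 2.41, 5.94]] [-1.58  2.01  6.33] [ 0.55815 -0.33358  0.06764]
```

Down force now reads +6.3 N, so the foot stands on the mat. Releasing.

>>> {"name": "servo_tool", "arguments": {"rows": [[[0, 0, 0, 0, 0, 0], [0, 0, 0, 0, 0, 0], [0, 0, 0, 0, 0, 0], [0, 0, 0, 0, 0, 0], [0, 0, 0, 0, 0, 0]]], "grip": 1}}

```text
clock: 36.05
position: [0.558, -0.3336, 0.0672]
tool_rot: [3.142, -0.0, -3.039]
force: [0.0, -0.4, -0.2]
grip_width: 0.0856
```

>>> {"name": "servo_tool", "arguments": {"rows": [[[0, 0, 0, 0, 0, 0], [0, 0, 0, 0, 0, 0], [0, 0, 0, 0, 0, 0]]]}}

```text
clock: 36.42
position: [0.558, -0.3336, 0.0672]
tool_rot: [-3.142, -0.0, -3.039]
force: [0.0, 0.2, -0.3]
grip_width: 0.0859
```

```bash
python3 shot.py w11
```

```text
36.425 [ 0.558  -0.3336  0.0672] [-1.8000e+02 -1.0000e-02 -1.7415e+02] [ 0.01  0.17 -0.33] 0.08585064334992035
```

View pics/w11z.png

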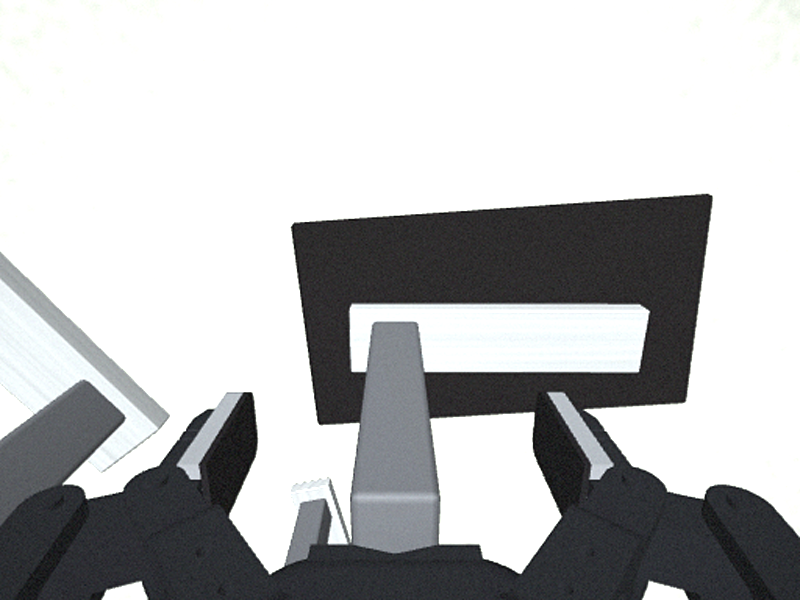

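The pusher stands free at (395,450) between the fully open fingers. Retreating straight up, then looking again.

>>> {"name": "servo_tool", "arguments": {"rows": [[[0, 0, -2, 0, 0, 0], [0, 0, -4, 0, 0, 0], [0, 0, -5, 0, 0, 0], [0, 0, -5, 0, 0, 0], [0, 0, -4, 0, 0, 0]]]}}

```text
clock: 37.1
position: [0.558, -0.3338, 0.2711]
tool_rot: [-3.14, 0.002, -3.04]
force: [-0.7, -0.3, -0.1]
grip_width: 0.0852
```

>>> {"name": "servo_tool", "arguments": {"rows": [[[0, 3, -3, 0, 0, 0], [0, 3, 0, 0, 0, 0], [0, 3, 0, 0, 0, 0], [0, 0, 0, 0, 0, 0], [0, 0, 0, 0, 0, 0]]]}}

```text
clock: 37.72
position: [0.5488, -0.2447, 0.2982]
tool_rot: [-3.141, 0.001, -3.04]
force: [0.1, -0.4, 0.2]
grip_width: 0.0853
```

```bash
python3 shot.py w12; python3 - <<'E'
from h import *
F=cams()
for n,(r,c) in {"scene":((140,290),(100,440)),"side":((90,290),(130,330))}.items():
    im=F[n]["image"][r[0]:r[1],c[0]:c[1],::-1]; k=min(780/im.shape[1],590/im.shape[0]); cv2.imwrite(f"pics/{n}12.png",cv2.convertScaleAbs(cv2.resize(im,None,fx=k,fy=k,interpolation=2),alpha=1.2,beta=10))
E
```

```text
37.725 [ 0.5488 -0.2447  0.2982] [-1.7996e+02  5.0000e-02 -1.7417e+02] [ 0.05 -0.38  0.2 ] 0.08534336618888826
```

View pics/w12z.png

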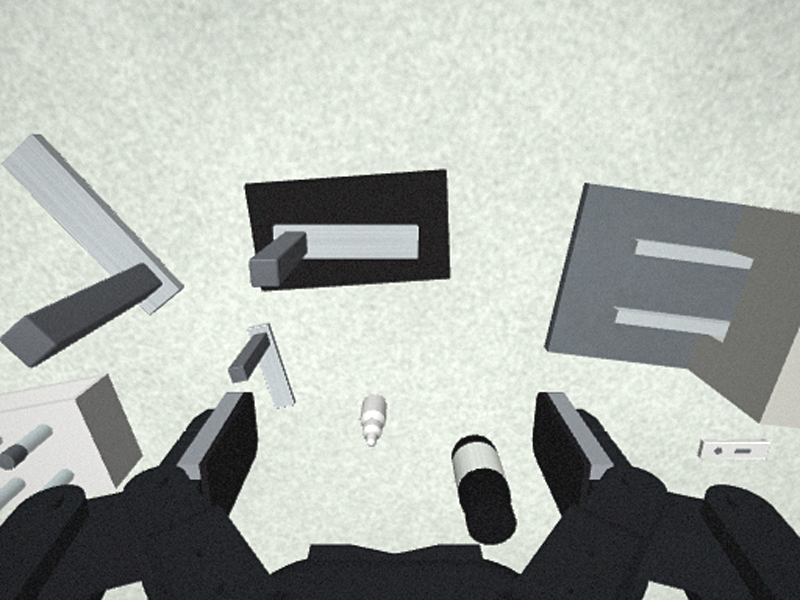

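View pics/side12.png

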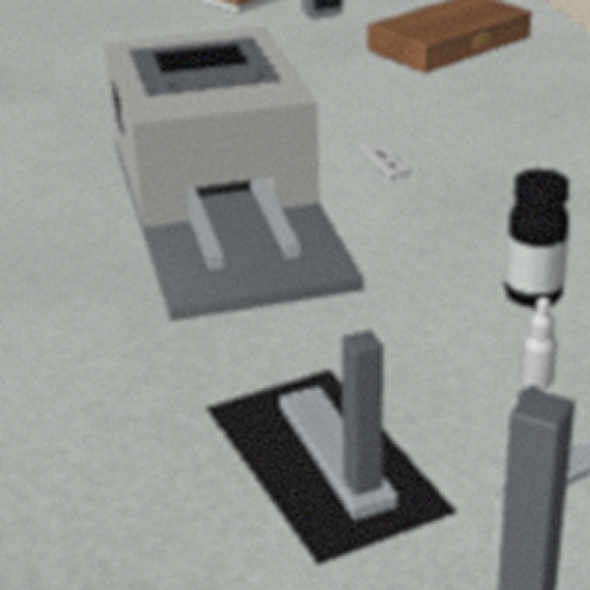

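View pics/scene12.png

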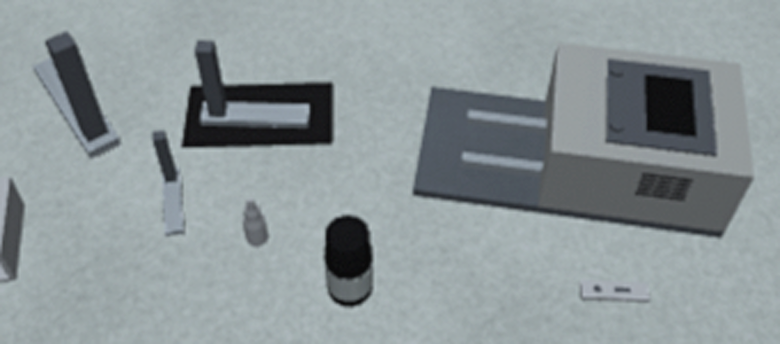

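```bash
python3 - <<'E'
from h import *
import pickle
f=pickle.load(open("pics/w12.pkl","rb")); k=.64
W=lambda u,v:(u*k-.18,v*k-.18)
top=np.mean([plane(f,W(*q),.124) for q in ((252,258),(279,259),(278,286),(250,285))],0)
ft=np.array([plane(f,W(*q),.014) for q in ((273,225),(418,225),(418,259))])
nose=(ft[1]+ft[2])/2; u=ft[1]-ft[0]; L=np.linalg.norm(u); u/=L
o=nose-.11*u; print("top",top,"origin",o,"L",L,"tilt",np.linalg.norm((top-o)[:2])/.11); mid=o+.045*u
m=np.array([.5472,-.2862]); a=np.radians(99.8); d=(mid[:2]-m); print("mid in mat",d@[np.cos(a),np.sin(a)],d@[-np.sin(a),np.cos(a)])
bot.job_done()
E
```

```text
top [ 0.55858452 -0.33274731  0.124     ] origin [ 0.55917766 -0.33349654  0.014     ] L 0.12876417769477827 tilt 0.008687151775053165
mid in mat -0.0037517581339201814 -0.006849073340150786
the job is handed in; nothing more can be done
```

I used the pusher to nudge the carrier along the guides until it met the stop, put the pusher back on its mat, and handed the job in at about 38 s.

- **Stop contact:** I crept the last stretch at 0.8 mm per call and felt the stop at about 123 mm inside the mouth. On that last step Fy read -5.9 N and the tool stalled 0.5 mm short of its command. I backed off at once.
- **Shove on the stop:** 5.9 N is above the 4 N at which the stop slips, though force readings scatter by about 1 N. I therefore can't rule out a small shove. From the tool's motion it could be at most about 0.3 mm, against the 1.5 mm limit. The stop and the final gap can't be seen, so both rest on this one force contact.
- **Pusher:** it stands on the mat, with its middle -4 mm along and -7 mm across from the mat's centre. Its tilt is under 0.01 rad by my measurement, and the gripper is open and clear.
- **Bystanders:** the tub, dropper and cassette look unmoved in the last pictures; I judged this by eye and did not measure it. The carrier is no longer visible on the apron.

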